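Lock the cassette rack into its holder

TASK

Push the rack of tissue cassettes into its holder until it sits fully home against the back stop, then push the clamp's handle over, outward away from the rack, until it snaps into lock and the hold-down foot is down on the rack. Only push, with the fingertips or the outside of the fingers: do not squeeze the handle or force it, do not lift the rack, and leave the jars, tools and other loose things around where they are.

Things in the scene. Friction and masses are not known exactly. Their poses are not given: they have to be found in the camera images.
- holder: Fixed rack holder: white plastic plate 220 x 190 x 10 mm, spanning x -115..105, y -63..127 mm in this frame, with two low steel guides along x (at y = +-51 mm, 8 mm thick, top 22 mm high). Origin on the bench, midway between the guides; x is the direction in which the rack slides home, y points to the side where the toggle clamp stands, z up.
- stop (a point): Middle of the face of the holder's steel back stop (x = 85 mm in the holder's frame; 110 mm wide, top 40 mm high).
- pivot (a point): Pivot of the clamp's handle, at x = 55, y = 90, z = 55 mm in the holder's frame, between steel cheeks 28 mm apart overall. Clamp and handle move in the plane across the holder through this point. Axes as the holder's.
- rack: Grey plastic rack, 130 (x) x 90 (y) x 30 (z) mm, about 0.3 kg, with a row of white cassettes that stand 4 mm above it. Loose on the holder's plate between the guides (2 mm play each side). Origin at the centre of its underside, axes nearly those of the holder. At the start 30 to 58 mm short of home; home is x = 20 mm in the holder's frame.
- rack_front (a point): Middle of the rack's front face (the -x face, to be pushed), 15 mm above its underside.
- handle (a joint): Clamp handle's angle, rad: 0 open (standing up, leaning 0.45 from vertical towards the rack), 0.45 upright, 0.85 dead point, 1.70 locked (lying outward to the holder's +y, 0.32 above level). A spring drives it from the dead point to the nearer end: pushed sideways 80 mm above the pivot it takes some 7 N at first, less and less up to the dead point, then it snaps over by itself.
- handle_tip (a point): Upper end of the handle, 140 mm from the pivot: flat steel shank 12 mm wide, black round grip 17 mm thick over the outer 75 mm. At the start it is 61 mm to -y of the pivot and 181 mm above the bench.
- foot (a point): Underside of the rubber foot (16 mm across) on the clamp's hold-down bar. With the clamp open the bar (54 mm long) stands raised below the grip on the rack's side, reaching up to 120 mm above the bench; as the handle goes over it comes down on the rack's shoulder.
- jar: Bystander: clear specimen jar with white lid, 60 mm across, 70 mm high; origin under its centre.
- small_jar: Bystander: amber jar with white lid, 44 mm across, 55 mm high; origin under its centre.
- dropper: Bystander: small white bottle with black cap, 30 mm across, 70 mm high; origin under its centre.
- cassette: Bystander: one loose white cassette lying flat, 41 x 28 x 6 mm; origin under its centre.
- forceps: Bystander: steel forceps lying flat, about 140 mm long along its x, 9 mm high; origin near its middle.
- jar_lid: Bystander: loose white jar lid, 64 mm across, 13 mm high; origin under its centre.
- probe: Bystander: flat steel dissecting knife lying down, about 138 mm long along its x, 6 mm high; origin near its middle.
Mind the look-alikes: they are no part of the job. Of the things that look like the rack, the smallest one is meant.

How it is judged (in metres and radians):
On the way, in this order (a step that is already met when the one before it is completed fails the run):
1. the rack is home against the back stop (within 3 mm) while the clamp is still open (handle under 0.5 rad) (x of rack in the frame of holder above 0.017 m and z of rack in the frame of holder below 0.014 m and value of joint handle below 0.5 rad), for 0.2 s.
2. the handle has snapped over to lock with the rack home (x of rack in the frame of holder above 0.017 m and z of rack in the frame of holder below 0.014 m and value of joint handle above 1.6 rad), for 0.2 s.
At the end, for the whole second after the job is handed in: The rack lies flat in the holder within 3 mm of the back stop, at rest, and the clamp's handle is locked (over 1.6 rad of 1.70), with the foot down on the rack (within 4 mm of its top) (all of step 2 and z of foot in the frame of rack below 0.034 m and linear speed of rack below 0.02 m/s); the robot touches nothing.
It fails at once if the rack is lifted (over 8 mm) or tipped (z of rack in the frame of holder above 0.018 m or angle between rack's own z axis and vertical above 0.12 rad).
It fails at once if the handle is squeezed or forced with more than 35 N (contact force between the fingers and handle above 35 N).
It fails at once if a loose thing around is moved more than 20 mm (distance of any of jar, small_jar, dropper, cassette, forceps, jar_lid, probe from where it was at the start of the episode above 0.02 m).
It fails at once if a jar or the bottle is tipped over (angle between any of jar, small_jar, dropper's own z axis and vertical above 0.5 rad).
It also fails if it takes over 48 s, if anything falls off the work surface, if the arm or the gripper's body presses on something with over 40 N, if the wrist force passes 120 N, or if a joint passes its speed limit or range.

ROBOT

A 7-joint arm with a two-finger parallel gripper is mounted at the origin on the work surface. World frame = base frame: x ahead of the robot, y to its left, z up, the work surface at z = 0. Lengths are in mm, angles in rad, forces in N, time in s.
With the tool pointing down it reaches from about 400 to 875 mm from the base axis. Payload 6.5 kg.
Tool frame: the origin (TCP) lies at the very end of the fingers, on their centre line; the grasp point (between the pads) lies 19 mm behind it (r.grip_depth is the distance from the TCP to the grasp point, in mm); z points along the fingers, y is the line along which they close (so a half turn about z gives the same grasp; the last joint's range is limited). The gripper opens to 85 mm and grips with 20 to 120 N. Pads are 22 mm wide; open, the fingers measure 114 mm over their backs; the gripper's body (76 mm by 85 mm) begins 54 mm behind the grasp point. The pads swing forward as they close: fully open they stand 13 mm farther back than shut.
Start: joints at [1.187, 0.536, -0.004, 1.538, 0.003, 1.067, -0.071], TCP at [203.106, -617.445, 231.29] pointing down, gripper open.
Joint ranges: [-2.7, 2.7], [-0.37, 2.16], [-1.27, 1.26], [0.24, 2.4], [-1.31, 4.45], [0.19, 1.91], [-2.76, 2.76]. Speed limits (rad/s): [2.39, 2.39, 3.14, 3.14, 3.14, 3.14, 3.14].

INTERFACE

Orientations are given as a rotation vector (axis times angle).
In Python, from rig import r gives the robot as it stands.
- The arm moves only by the tool apply_moves, never from a script. Its argument "series" is a list of rows, each an object of numbers: "dx", "dy", "dz": the shift along the tool's x, y, z in cm; "rx", "ry", "rz": the turn, a rotation vector about the tool's x, y, z in degrees. In form: [{"dx": .., "dy": .., "dz": .., "rx": .., "ry": .., "rz": ..}, ...]. A call has 1 to 12 rows; each row is the pose to reach, as a shift and turn from the pose commanded when the call began, along the tool's axes at that moment; what a row does not reach only later rows make up. A row lasts 1/8 s, in which the tool goes at most 62.5 mm and 10.7 degrees, less where a joint would pass 70% of its speed; a pose out of reach is approached as far as the arm can. A call with a gripper value outside its range is refused whole. "jaw" is the opening in per cent of the stroke, from 0 (shut) to 100 (fully open), set as the call begins (left out, the last holds). The fingers move at their own pace and stop on an object; "newtons" is the grip in N (left out, the last holds). Time passes only in rows, so rows that repeat a pose let the fingers close. It gives the time, the measured TCP pose, the force, the opening and the grip force at its end, in the units of the state.
- r.observe(): the state, without advancing time (a new reading comes with each control period).
- r.get_image(name): name is "side" or "top" or "wrist"; returns a dict with "pixels" (384x512x3 uint8, red, green, blue), "z_map" (384x512 float32, mm along the optical axis (not along the pixel's ray), 0 where there is no reading), "mtx" (3x3 intrinsics, pixels), "distortion" ([k1, k2, p1, p2, k3] as OpenCV has them; the pictures are not rectified), "position" and "attitude" of the camera in the world; the wrist camera has in their place "mount" (4x4, takes a point from camera to tool coordinates, whose origin is the TCP and whose axes are the flange's). Camera axes: x right, y up, looking along -z (the intrinsics and any distortion apply to the point x, -y, -z); pixel columns grow to the right and rows downward; lengths in mm; the calibration is good to about 2 mm. A picture is of the moment at which its call begins: read the wrist's pose just before it.
- r.finish_job(): hands the job in; it is judged then, once.
Trained networks look in a picture, given as the dict that the camera call returned (one of the last four; its "shot" number tells which), for a name from the list of things; names that differ only in an ending like _2 or _b are one class to them, and where a whole thing is asked for, a point or a joint stands for the part that bears it (a point fixed in the world has none). Each returns a list of dicts, best first, with "score" (0 to 1); they miss things now and then, are a little off and sometimes report something else, mostly with a low value. They report only what shows in the picture. A call takes as long as a camera call. They do not tell look-alikes from the thing itself.
- r.cut_out(query, picture): "pixels" (384x512 bool, what is visible of it).
- r.spot_point(query, picture): "point" ([x, y, z] in mm, in world coordinates, good to about 4 mm: a listed point, or the origin of a listed thing).
The state is a dict: "time": time; "joint_pos": joint angles; "joint_velocities": joint speeds; "joint_efforts": joint torques, N m; "tool_pos": TCP position; "ee_rot": TCP orientation; "ft_force": force on the tool from outside, world axes, zero at the start; "ft_torque": the same for the moment, N m; "grip_width": finger opening in mm; "gripper_force": force on a finger pad.
Only numpy, scipy, OpenCV 4.12 (cv2) and the standard library are available. Lean on these libraries where they do the work, as an engineer would, in place of code of your own. Each camera call takes 0.05 s, during which the arm holds its last target. There are 200 camera calls.

## Working session

There is one attempt and no reset: what is moved stays moved. The work goes in short steps, Python scripts to look and compute and a tool call to move; the robot and the scene stay as the last step left them, time stands still between calls to the robot, and variables do not carry over. Pictures are saved under pics/ and viewed, at most 10 in all, crops included, and the job is handed in when it is done.

Besides the shell and the picture viewer there is one more tool, called after ">>>" as a command line: name --argument value ..., lists and objects as JSON in quotes. apply_moves: Moves the arm, as the interface text tells. Its arguments: {"type":"object","properties":{"series":{"type":"array"},"jaw":{"type":"number"},"newtons":{"type":"number"}},"required":["series"]}

```bash
ls; mkdir -p pics; cat > h.py <<'E'
import numpy as np, cv2
from scipy.spatial.transform import Rotation as R
from rig import r
def world(p,mask=None):
    # returns HxWx3 world points
    z=p["z_map"]; h,w=z.shape
    u,v=np.meshgrid(np.arange(w),np.arange(h))
    n=cv2.undistortPoints(np.stack([u,v],-1).reshape(-1,1,2).astype(np.float64),np.array(p["mtx"],float),np.array(p["distortion"],float)).reshape(h,w,2)
    c=np.stack([n[...,0]*z,-n[...,1]*z,-z],-1)
    A=np.array(p["attitude"]); 
    A=A if A.shape==(3,3) else R.from_rotvec(A).as_matrix()
    W=c@A.T+np.array(p["position"]); W[z<=0]=np.nan
    return W
def save(p,n): cv2.imwrite("pics/"+n,p["pixels"][...,::-1])
E
python3 - <<'E'
from h import *
print(r.observe())
for n in("top","side"):
    p=r.get_image(n); save(p,n+"0.png"); print(n,p["position"],p["attitude"])
    for q in("holder","stop","pivot","rack","rack_front","handle_tip","foot"):
        print(q,[(np.round(d["point"]),round(d["score"],2)) for d in r.spot_point(q,p)])
    for d in r.cut_out("rack",p):
        m=d["pixels"]; v,u=np.nonzero(m); print("rackmask",d["score"],m.sum(),u.mean(),v.mean(),np.nanmedian(world(p)[m],0))
E
```

```text
pics
{'time': 0.0, 'joint_pos': array([ 1.18681103,  0.53713416, -0.00443983,  1.53885728,  0.00257026,
        1.06732087, -0.07117619]), 'joint_velocities': array([-0.00027663,  0.00090615,  0.00123925, -0.00150811,  0.00075311,
        0.00048207, -0.0006743 ]), 'joint_efforts': array([ 6.41603692e-04, -5.83410180e+01,  1.04879938e+00, -2.59108400e+01,
        1.23080591e-02,  9.34724958e-03,  7.66563772e-06]), 'tool_pos': array([ 202.89655717, -616.8599194 ,  230.43999661]), 'ee_rot': array([-3.10034502e+00, -4.96941039e-01,  5.79235034e-04]), 'ft_force': array([-0.17226385,  0.12376526, -0.50496166]), 'ft_torque': array([ 0.02587475,  0.03798103, -0.02484102]), 'gripper_force': 0.0, 'grip_width': 85.32682423439176}
top [ 345.53013617   -4.10369487 1118.17124004] [ 0.17655043 -0.16857998 -1.53298898]
holder []
stop [(array([696.,   6.,  25.]), 0.63)]
pivot [(array([678.,  99.,  56.]), 0.58)]
rack [(array([585.,  16.,   9.]), 0.96), (array([363., 306.,  -0.]), 0.85), (array([351., -68.,  -2.]), 0.75)]
rack_front [(array([526.,  30.,  23.]), 0.92), (array([434., 345.,  21.]), 0.82)
[... 309 characters left out ...]
lder [(array([616.,  19.,   5.]), 0.66)]
stop [(array([699.,   4.,  25.]), 0.94), (array([772.,  43.,   4.]), 0.66)]
pivot [(array([675., 101.,  52.]), 0.71)]
rack [(array([583.,  18.,  12.]), 0.92), (array([348., -62.,  -1.]), 0.57)]
rack_front [(array([516.,  27.,  21.]), 0.97), (array([ 412., -124.,   21.]), 0.92)]
handle_tip [(array([672.,  38., 182.]), 0.72)]
foot [(array([680.,  65.,  96.]), 0.65)]
rackmask 0.97 2457 293.25559625559623 369.91656491656494 [364.87867667 273.03557344  40.85140472]
rackmask 0.62 3767 342.4531457393151 241.05999469073532 [344.73380387 -50.89174472  40.56429115]
rackmask 0.58 2070 238.88937198067632 238.39951690821255 [577.19702646  28.40443226  40.74877365]
```

View pics/top0.png

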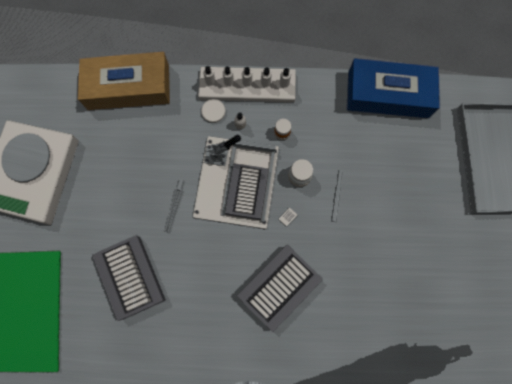

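View pics/side0.png

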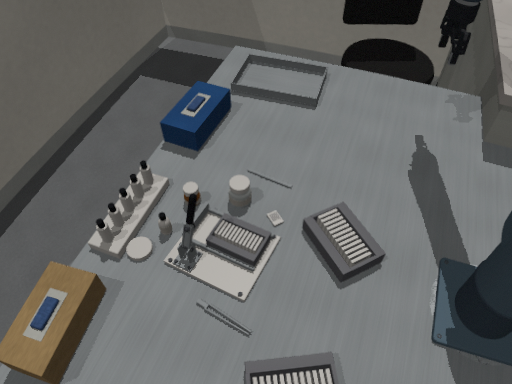

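The look-alikes are the racks at top-image pixels (246,190), in the holder and smallest; (128,277), larger; and (278,287), larger. I choose (246,190). Next I'll check it in a close crop, fit the holder's yaw and locate the bystanders.

```bash
python3 - <<'E'
from h import *
for n in("top","side"):
    p=r.get_image(n); W=world(p)
    if n=="top":
        cv2.imwrite("pics/crop.png",cv2.resize(p["pixels"][95:240,180:320,::-1],None,fx=4,fy=4,interpolation=cv2.INTER_CUBIC))
    z=W[...,2]
    box=(W[...,0]>480)&(W[...,0]<740)&(W[...,1]>-80)&(W[...,1]<170)
    for name,lo,hi in(("racktop",35,48),("plate",6,14)):
        m=(box&(z>lo)&(z<hi)).astype(np.uint8)
        k,l,st,c=cv2.connectedComponentsWithStats(m)
        for i in range(1,k):
            if st[i,4]>150: 
                q=W[l==i]; print(n,name,st[i],cv2.minAreaRect(q[:,:2].astype(np.float32)),np.nanmedian(q,0).round())
    for q in("jar","small_jar","dropper","cassette","forceps","jar_lid","probe"):
        print(q,[(np.round(d["point"]),round(d["score"],2)) for d in r.spot_point(q,p)][:2])
E
```

```text
top racktop [235 141  41   9 155] ((703.0551147460938, 2.853229522705078), (102.74205780029297, 12.233552932739258), 83.51665496826172) [702.   1.  40.]
top racktop [ 225  163   44   56 1446] ((582.884521484375, 20.699527740478516), (90.00411224365234, 131.12664794921875), 82.7810287475586) [581.  21.  41.]
top plate [ 193  145   86   84 2176] ((611.8402709960938, 51.080352783203125), (192.8733367919922, 222.64488220214844), 83.26194763183594) [577.  98.  10.]
top plate [233 147  39  22 559] ((677.4346313476562, 9.971160888671875), (94.2176284790039, 46.02918243408203), 83.46009826660156) [678.   9.  10.]
jar [(array([ 634., -112.,   -3.]), 0.86), (array([772.,  44.,   3.]), 0.58)]
small_jar [(array([753., -70.,   4.]), 0.87)]
dropper [(array([773.,  44.,   3.]), 0.49), (array([ 585., -213.,    0.]), 0.43)]
cassette []
forceps [(array([546., 213.,   3.]), 0.67), (array([679.,  98.,  57.]), 0.38)]
jar_lid [(array([673.,  60., 100.]), 0.67), (array([584.,  17.,  11.]), 0.19)]
probe [(array([ 585., -211.,    3.]), 0.57)]
side racktop [ 206  213   65   49 1629] ((581.8331909179688, 20.171863555908203), (92.49649047851562, 131.1400604248047), 82.8456039428711) [581.  23.  42.]
side plate [193 211  29  33 447] ((677.8300170898438, 5.008563995361328), (91.35539245605469, 46.427330017089844), 88.22792053222656) [678.   6.  11.]
side plate [ 163  234  118   67 2497] ((612.251953125, 50.531402587890625), (191.0709228515625, 222.05311584472656), 83.25144958496094) [579. 108.  11.]
jar [(array([ 634., -114.,   -0.]), 0.83)]
small_jar [(array([755., -70.,   3.]), 0.51)]
dropper [(array([675.,  99.,  54.]), 0.65), (array([770.,  44.,   0.]), 0.49)]
cassette [(array([672.,  38., 182.]), 0.5), (array([528., -88.,  -2.]), 0.42)]
forceps [(array([546., 210.,  -1.]), 0.64)]
jar_lid [(array([808., 122.,   2.]), 0.67)]
probe [(array([ 583., -214.,   -2.]), 0.67)]
```

View pics/crop.png

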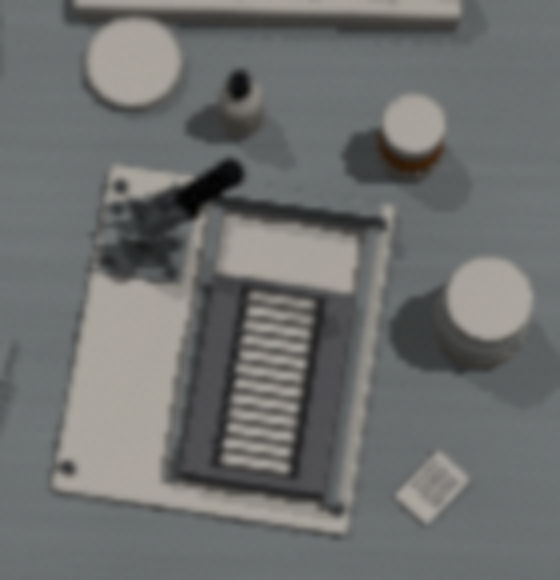

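The crop confirms it: the smaller grey rack lies between the guides, at crop pixel (265,385), short of the stop. The clamp is at about (150,230). Holder pose from the plate fit: origin (613,18.5), yaw −6.75°. Its predictions for the pivot, (678,101), and the stop, (698,8), agree with the networks. The rack is at x≈−30, so about 50 mm short.

```bash
cat >> h.py <<'E'
O=np.array([613.2,18.5,0]); YAW=-0.1178
H=R.from_rotvec([0,0,YAW])
def tohold(w): return H.inv().apply(np.array(w)-O)
def go(hp,toolyaw=0.,abs_rot=None):
    """print shift (cm) and turn (deg) from current pose to holder-frame point hp, tool down, tool x at toolyaw (rad, in holder frame)"""
    s=r.observe(); A=R.from_rotvec(s["ee_rot"])
    tgt=(H*R.from_rotvec([0,0,toolyaw])*R.from_rotvec([np.pi,0,0])) if abs_rot is None else H*abs_rot
    d=A.inv().apply(H.apply(hp)+O-s["tool_pos"])/10
    t=(A.inv()*tgt).as_rotvec(degrees=True)
    print("t",round(s["time"],2),"hold",tohold(s["tool_pos"]).round(1),"f",H.inv().apply(s["ft_force"]).round(1),"d",d.round(2),"turn",t.round(1))
E
python3 -c "
from h import *
go([-140,0,200])"
```

```text
t 1.7 hold [-332.5 -679.7  231.3] f [-0.6  0.   0.3] d [ 46.14 -53.5    3.13] turn [ 0.  0. 25.]
```

>>> apply_moves --series '[{"dx": 46.1,"dy": -53.5,"dz": 3.1,"rz": 25},{"dx": 46.1,"dy": -53.5,"dz": 3.1,"rz": 25},{"dx": 46.1,"dy": -53.5,"dz": 3.1,"rz": 25},{"dx": 46.1,"dy": -53.5,"dz": 3.1,"rz": 25},{"dx": 46.1,"dy": -53.5,"dz": 3.1,"rz": 25},{"dx": 46.1,"dy": -53.5,"dz": 3.1,"rz": 25},{"dx": 46.1,"dy": -53.5,"dz": 3.1,"rz": 25},{"dx": 46.1,"dy": -53.5,"dz": 3.1,"rz": 25},{"dx": 46.1,"dy": -53.5,"dz": 3.1,"rz": 25},{"dx": 46.1,"dy": -53.5,"dz": 3.1,"rz": 25},{"dx": 46.1,"dy": -53.5,"dz": 3.1,"rz": 25},{"dx": 46.1,"dy": -53.5,"dz": 3.1,"rz": 25}]' --jaw 0 --newtons 40

```text
invalid input
```

```bash
python3 -c "
from h import *
go([-140,0,200]);print(r.observe()['grip_width'])"
```

```text
t 1.7 hold [-332.5 -679.7  231.3] f [-0.6  0.   0.3] d [ 46.14 -53.5    3.13] turn [ 0.  0. 25.]
85.47226736467904
```

>>> apply_moves --series '[{"dx": 46.1,"dy": -53.5,"dz": 3.1,"rx": 0,"ry": 0,"rz": 25},{"dx": 46.1,"dy": -53.5,"dz": 3.1,"rx": 0,"ry": 0,"rz": 25},{"dx": 46.1,"dy": -53.5,"dz": 3.1,"rx": 0,"ry": 0,"rz": 25},{"dx": 46.1,"dy": -53.5,"dz": 3.1,"rx": 0,"ry": 0,"rz": 25},{"dx": 46.1,"dy": -53.5,"dz": 3.1,"rx": 0,"ry": 0,"rz": 25},{"dx": 46.1,"dy": -53.5,"dz": 3.1,"rx": 0,"ry": 0,"rz": 25},{"dx": 46.1,"dy": -53.5,"dz": 3.1,"rx": 0,"ry": 0,"rz": 25},{"dx": 46.1,"dy": -53.5,"dz": 3.1,"rx": 0,"ry": 0,"rz": 25},{"dx": 46.1,"dy": -53.5,"dz": 3.1,"rx": 0,"ry": 0,"rz": 25},{"dx": 46.1,"dy": -53.5,"dz": 3.1,"rx": 0,"ry": 0,"rz": 25},{"dx": 46.1,"dy": -53.5,"dz": 3.1,"rx": 0,"ry": 0,"rz": 25},{"dx": 46.1,"dy": -53.5,"dz": 3.1,"rx": 0,"ry": 0,"rz": 25}]' --jaw 0 --newtons 40

```text
time: 3.2
tool_pos: [474.9, 39.4, 200.5]
ee_rot: [-3.135, 0.177, -0.002]
ft_force: [-0.1, -0.2, -0.1]
grip_width: 0.1
gripper_force: 0.0
```

```bash
python3 -c "
from h import *
go([-140,0,200]);print(r.observe()['grip_width'])"
```

```text
t 3.2 hold [-139.7    4.5  200.5] f [-0.1 -0.2 -0.1] d [-0.03  0.45  0.05] turn [-0.1 -0.1  0.3]
0.06186426009474404
```

>>> apply_moves --series '[{"dx": 0,"dy": 0.4,"dz": 6,"rx": 0,"ry": 0,"rz": 0},{"dx": 0,"dy": 0.4,"dz": 12,"rx": 0,"ry": 0,"rz": 0},{"dx": 0,"dy": 0.4,"dz": 16,"rx": 0,"ry": 0,"rz": 0},{"dx": 0,"dy": 0.4,"dz": 18,"rx": 0,"ry": 0,"rz": 0},{"dx": 0,"dy": 0.4,"dz": 18,"rx": 0,"ry": 0,"rz": 0},{"dx": 0,"dy": 0.4,"dz": 18,"rx": 0,"ry": 0,"rz": 0}]'

```text
time: 3.95
tool_pos: [474.2, 31.0, 21.1]
ee_rot: [-3.136, 0.186, -0.002]
ft_force: [0.6, 0.3, 0.2]
grip_width: 0.1
gripper_force: 0.0
```

```bash
python3 -c "
from h import *
go([-56,0,20])
p=r.get_image('side'); cv2.imwrite('pics/pre.png',cv2.resize(p['pixels'][150:310,130:350,::-1],None,fx=3,fy=3))
"
```

```text
t 3.95 hold [-139.5   -4.    21.1] f [0.5 0.4 0.2] d [ 8.35 -0.4   0.13] turn [-0.  -0.1 -0. ]
```

View pics/pre.png

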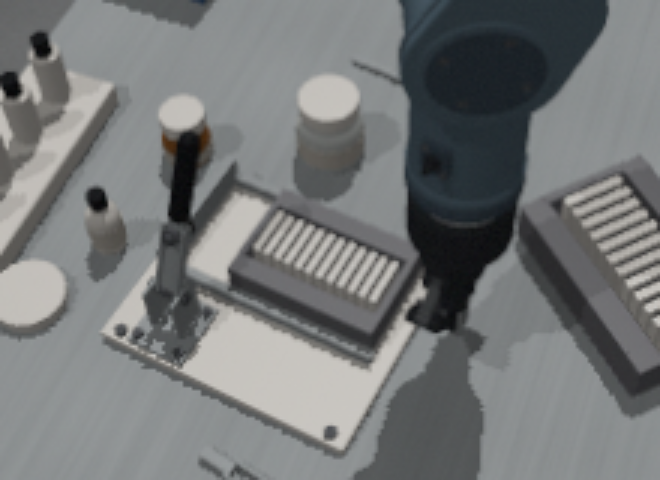

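The fingers stand in front of the rack face, at about (435,310) in the crop, and the path is clear. Pushing now.

>>> apply_moves --series '[{"dx": 1.5,"dy": -0.4,"dz": 0.1,"rx": 0,"ry": 0,"rz": 0},{"dx": 2.8,"dy": -0.4,"dz": 0.1,"rx": 0,"ry": 0,"rz": 0},{"dx": 3.2,"dy": -0.4,"dz": 0.1,"rx": 0,"ry": 0,"rz": 0},{"dx": 3.6,"dy": -0.4,"dz": 0.1,"rx": 0,"ry": 0,"rz": 0},{"dx": 4.1,"dy": -0.4,"dz": 0.1,"rx": 0,"ry": 0,"rz": 0},{"dx": 4.6,"dy": -0.4,"dz": 0.1,"rx": 0,"ry": 0,"rz": 0},{"dx": 5.1,"dy": -0.4,"dz": 0.1,"rx": 0,"ry": 0,"rz": 0},{"dx": 5.6,"dy": -0.4,"dz": 0.1,"rx": 0,"ry": 0,"rz": 0},{"dx": 6.1,"dy": -0.4,"dz": 0.1,"rx": 0,"ry": 0,"rz": 0},{"dx": 6.6,"dy": -0.4,"dz": 0.1,"rx": 0,"ry": 0,"rz": 0},{"dx": 7.1,"dy": -0.4,"dz": 0.1,"rx": 0,"ry": 0,"rz": 0},{"dx": 7.5,"dy": -0.4,"dz": 0.1,"rx": 0,"ry": 0,"rz": 0}]'

```text
time: 5.5
tool_pos: [546.8, 26.0, 18.9]
ee_rot: [3.136, -0.186, -0.005]
ft_force: [-4.1, 0.7, 0.9]
grip_width: -0.1
gripper_force: 1.6
```

```bash
python3 -c "
from h import *
go([-56,0,20])"
```

```text
t 5.5 hold [-66.8  -0.4  18.9] f [-4.2  0.2  0.9] d [ 1.08 -0.04 -0.11] turn [ 0.   0.2 -0. ]
```

>>> apply_moves --series '[{"dx": 0.2,"dy": 0,"dz": -0.1,"rx": 0,"ry": 0,"rz": 0},{"dx": 0.4,"dy": 0,"dz": -0.1,"rx": 0,"ry": 0,"rz": 0},{"dx": 0.6,"dy": 0,"dz": -0.1,"rx": 0,"ry": 0,"rz": 0},{"dx": 0.7,"dy": 0,"dz": -0.1,"rx": 0,"ry": 0,"rz": 0},{"dx": 0.8,"dy": 0,"dz": -0.1,"rx": 0,"ry": 0,"rz": 0},{"dx": 0.9,"dy": 0,"dz": -0.1,"rx": 0,"ry": 0,"rz": 0}]'

```text
time: 6.25
tool_pos: [557.3, 24.9, 20.2]
ee_rot: [3.136, -0.186, -0.0]
ft_force: [-1.2, 0.4, -1.2]
grip_width: 0.2
gripper_force: 0.8
```

```bash
python3 -c "
from h import *
go([-56,0,20])"
```

```text
t 6.25 hold [-56.3  -0.2  20.2] f [-1.2  0.2 -1.2] d [ 0.03 -0.02  0.02] turn [ 0.  0. -0.]
```

Not against the stop yet, since the force is low. I'll creep on.

>>> apply_moves --series '[{"dx": 0.1,"dy": 0,"dz": 0,"rx": 0,"ry": 0,"rz": 0},{"dx": 0.2,"dy": 0,"dz": 0,"rx": 0,"ry": 0,"rz": 0},{"dx": 0.3,"dy": 0,"dz": 0,"rx": 0,"ry": 0,"rz": 0},{"dx": 0.3,"dy": 0,"dz": 0,"rx": 0,"ry": 0,"rz": 0}]'

```text
time: 6.75
tool_pos: [559.8, 24.6, 20.3]
ee_rot: [3.136, -0.186, -0.001]
ft_force: [-3.5, 0.4, 0.7]
grip_width: -0.3
gripper_force: 1.9
```

```bash
python3 - <<'E'
from h import *
go([-56,0,20])
for n in("top","side"):
    p=r.get_image(n); W=world(p); L=H.inv().apply((W-O).reshape(-1,3)).reshape(W.shape)
    m=(L[...,2]>36)&(L[...,2]<48)&(abs(L[...,1])<42)&(L[...,0]>-70)&(L[...,0]<110)
    print(n,np.nanpercentile(L[m][:,0],[0,1,3,97,99,100]).round(1))
    g=(abs(L[...,1])<40)&(abs(L[...,2]-10)<6)&(L[...,0]>30)&(L[...,0]<100);print("gap px",g.sum())
E
```

```text
t 6.75 hold [-53.8  -0.2  20.3] f [-3.5 -0.   0.7] d [-0.22 -0.02  0.03] turn [ 0.   0.1 -0. ]
top [72.9 73.6 75.1 95.4 95.7 95.9]
gap px 0
side [-66.8 -62.3 -39.   88.7  92.9  94.9]
gap px 0
```

>>> apply_moves --series '[{"dx": 0.1,"dy": 0,"dz": 0,"rx": 0,"ry": 0,"rz": 0},{"dx": 0.2,"dy": 0,"dz": 0,"rx": 0,"ry": 0,"rz": 0},{"dx": 0.3,"dy": 0,"dz": 0,"rx": 0,"ry": 0,"rz": 0},{"dx": 0.3,"dy": 0,"dz": 0,"rx": 0,"ry": 0,"rz": 0}]'

```text
time: 7.35
tool_pos: [559.8, 24.6, 20.0]
ee_rot: [3.135, -0.185, -0.01]
ft_force: [-11.9, 1.1, 9.2]
grip_width: 0.1
gripper_force: 6.1
```

```bash
python3 -c "
from h import *
go([-56,0,20])"
```

```text
t 7.35 hold [-53.8  -0.3  20. ] f [-11.9  -0.3   9.2] d [-0.22 -0.03 -0.  ] turn [ 0.1  0.4 -0. ]
```

The force rose to 12 N without further motion, so the rack is against the stop. I'll back off, rise and verify.

>>> apply_moves --series '[{"dx": -2,"dy": 0,"dz": 0,"rx": 0,"ry": 0,"rz": 0},{"dx": -5,"dy": 0,"dz": 0,"rx": 0,"ry": 0,"rz": 0},{"dx": -5,"dy": 0,"dz": -6,"rx": 0,"ry": 0,"rz": 0},{"dx": -5,"dy": 0,"dz": -12,"rx": 0,"ry": 0,"rz": 0},{"dx": -5,"dy": 0,"dz": -18,"rx": 0,"ry": 0,"rz": 0},{"dx": -5,"dy": 3,"dz": -21,"rx": 0,"ry": 0,"rz": 0},{"dx": -5,"dy": 8,"dz": -21,"rx": 0,"ry": 0,"rz": 0},{"dx": -5,"dy": 12,"dz": -21,"rx": 0,"ry": 0,"rz": 0},{"dx": -5,"dy": 12,"dz": -21,"rx": 0,"ry": 0,"rz": 0}]'

```text
time: 8.48
tool_pos: [499.9, -93.3, 230.9]
ee_rot: [3.133, -0.196, 0.004]
ft_force: [-0.9, 0.1, -0.1]
grip_width: -0.3
gripper_force: 0.0
```

```bash
python3 - <<'E'
from h import *
go([55,-30,230],np.pi/2); print(r.observe()["joint_pos"].round(2))
for n in("top","side"):
    p=r.get_image(n); W=world(p); L=H.inv().apply((W-O).reshape(-1,3)).reshape(W.shape)
    m=(L[...,2]>36)&(L[...,2]<48)&(abs(L[...,1])<42)&(L[...,0]>-100)&(L[...,0]<110)
    print(n,np.nanpercentile(L[m][:,0],[0,1,3,97,99,100]).round(1))
    g=(abs(L[...,1])<35)&(abs(L[...,2]-10)<5)&(L[...,0]>20)&(L[...,0]<110);print("gap px",g.sum())
    t=(L[...,2]>140)&(L[...,2]<200)&(abs(L[...,0]-55)<25)&(L[...,1]>0)&(L[...,1]<100);print("handle",np.nanmedian(L[t],0),L[t][L[t][:,2].argmax()] if t.any() else 0)
    for q in("rack","rack_front","handle_tip"): print(q,[(tohold(d["point"]).round(),round(d["score"],2)) for d in r.spot_point(q,p)][:3])
    cv2.imwrite('pics/%s2.png'%n,cv2.resize(p['pixels'][130:310,130:350,::-1],None,fx=3,fy=3))
E
```

```text
t 8.47 hold [ -99.4 -124.3  230.9] f [-0.9  0.  -0.1] d [15.37 -9.54  0.12] turn [  0.2  -0.  -90.4]
[ 0.3   0.31 -0.24  1.9   0.09  0.94 -1.69]
top [-44.8 -43.9 -41.9  92.1  94.8  96.5]
gap px 30
handle [ 52.49995329  38.23314561 170.14041428] [ 49.57420644  32.20998717 184.77151957]
rack [(array([25., -2., 10.]), 0.91), (array([-250., -117.,   -2.]), 0.87), (array([-285.,  253.,   -1.]), 0.79)]
rack_front [(array([-180., -170.,   19.]), 0.93), (array([-217.,  301.,   21.]), 0.91), (array([-40.,  -2.,  21.]), 0.68)]
handle_tip [(array([ 57.,  28., 182.]), 0.54)]
side [-45.6 -44.5 -42.7  87.8  92.2  95.9]
gap px 0
handle [ 52.69898555  42.13253267 162.39966352] [ 56.47075261  34.03342474 185.89458353]
rack [(array([-253., -109.,    3.]), 0.85), (array([23., -4., 10.]), 0.79), (array([-47.,   0.,  22.]), 0.36)]
rack_front [(array([-44.,  -0.,  22.]), 0.77), (array([-181., -167.,   21.]), 0.66)]
handle_tip [(array([ 55.,  30., 182.]), 0.84), (array([155.,  43.,  -1.]), 0.47), (array([179., 124.,   4.]), 0.34)]
```

View pics/side2.png

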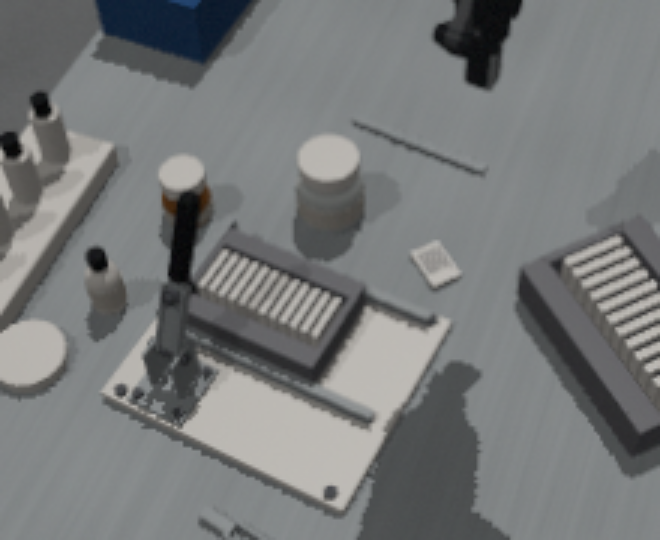

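The picture shows the rack tight against the stop at crop (275,300), with its front at x=−45, and the handle still open at (180,240). Next I'll go to the rack side of the grip, turned so that the flat finger sides push, and descend to z=145.

>>> apply_moves --series '[{"dx": 5,"dy": -3,"dz": 0,"rx": 0,"ry": 0,"rz": -10},{"dx": 9,"dy": -5,"dz": 0,"rx": 0,"ry": 0,"rz": -20},{"dx": 13,"dy": -8,"dz": 0,"rx": 0,"ry": 0,"rz": -30},{"dx": 15.4,"dy": -9.5,"dz": 0,"rx": 0,"ry": 0,"rz": -40},{"dx": 15.4,"dy": -9.5,"dz": 0,"rx": 0,"ry": 0,"rz": -50},{"dx": 15.4,"dy": -9.5,"dz": 0,"rx": 0,"ry": 0,"rz": -60},{"dx": 15.4,"dy": -9.5,"dz": 0,"rx": 0,"ry": 0,"rz": -70},{"dx": 15.4,"dy": -9.5,"dz": 0,"rx": 0,"ry": 0,"rz": -80},{"dx": 15.4,"dy": -9.5,"dz": 0,"rx": 0,"ry": 0,"rz": -90},{"dx": 15.4,"dy": -9.5,"dz": 4,"rx": 0,"ry": 0,"rz": -90},{"dx": 15.4,"dy": -9.5,"dz": 8.5,"rx": 0,"ry": 0,"rz": -90},{"dx": 15.4,"dy": -9.5,"dz": 8.5,"rx": 0,"ry": 0,"rz": -90}]'

```text
time: 10.38
tool_pos: [660.7, -12.9, 141.7]
ee_rot: [-2.345, -2.084, 0.009]
ft_force: [-0.7, 0.1, -0.2]
grip_width: 0.1
gripper_force: 0.0
```

```bash
python3 -c "
from h import *
go([55,120,145],np.pi/2); print(r.observe()['joint_pos'].round(2))"
```

```text
t 10.38 hold [ 50.9 -25.6 141.7] f [-0.7 -0.  -0.2] d [14.56  0.41 -0.35] turn [-0.4  0.1  0. ]
[ 0.3   0.72 -0.54  1.54  0.41  1.   -0.47]
```

>>> apply_moves --series '[{"dx": 1.2,"dy": 0.4,"dz": -0.4,"rx": 0,"ry": 0,"rz": 0},{"dx": 2.4,"dy": 0.4,"dz": -0.4,"rx": 0,"ry": 0,"rz": 0},{"dx": 3.0,"dy": 0.4,"dz": -0.4,"rx": 0,"ry": 0,"rz": 0},{"dx": 3.3,"dy": 0.4,"dz": -0.4,"rx": 0,"ry": 0,"rz": 0},{"dx": 3.6,"dy": 0.4,"dz": -0.4,"rx": 0,"ry": 0,"rz": 0},{"dx": 3.9,"dy": 0.4,"dz": -0.4,"rx": 0,"ry": 0,"rz": 0},{"dx": 4.2,"dy": 0.4,"dz": -0.4,"rx": 0,"ry": 0,"rz": 0},{"dx": 4.6,"dy": 0.4,"dz": -0.4,"rx": 0,"ry": 0,"rz": 0},{"dx": 5.0,"dy": 0.4,"dz": -0.4,"rx": 0,"ry": 0,"rz": 0},{"dx": 5.4,"dy": 0.4,"dz": -0.4,"rx": 0,"ry": 0,"rz": 0}]'

```text
time: 11.62
tool_pos: [674.4, 36.8, 149.9]
ee_rot: [2.349, 2.08, -0.004]
ft_force: [-1.4, -6.6, 5.5]
grip_width: -0.2
gripper_force: 3.2
```

```bash
python3 -c "
from h import *
go([55,120,145],np.pi/2); 
p=r.get_image('side'); cv2.imwrite('pics/push.png',cv2.resize(p['pixels'][130:310,130:350,::-1],None,fx=3,fy=3))"
```

```text
t 11.62 hold [ 58.6  25.3 149.9] f [-0.6 -6.8  5.5] d [ 9.47 -0.39  0.45] turn [ 0.1  0.2 -0.2]
```

View pics/push.png

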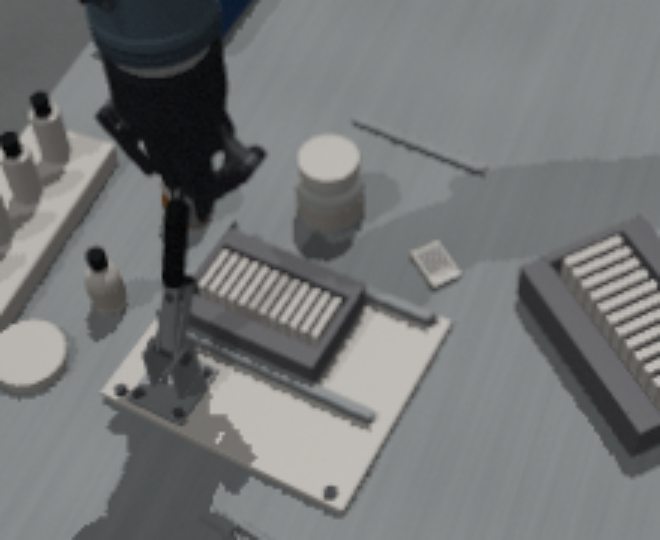

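The fingers are pushing the grip at crop (175,230) with about 7 N and the handle is rotating. I'll continue over the dead point.

>>> apply_moves --series '[{"dx": 0.4,"dy": -0.2,"dz": 0.1,"rx": 0,"ry": 0,"rz": 0},{"dx": 0.8,"dy": -0.3,"dz": 0.2,"rx": 0,"ry": 0,"rz": 0},{"dx": 1.2,"dy": -0.3,"dz": 0.3,"rx": 0,"ry": 0,"rz": 0},{"dx": 1.6,"dy": -0.3,"dz": 0.3,"rx": 0,"ry": 0,"rz": 0},{"dx": 2.0,"dy": -0.3,"dz": 0.3,"rx": 0,"ry": 0,"rz": 0},{"dx": 2.4,"dy": -0.3,"dz": 0.3,"rx": 0,"ry": 0,"rz": 0},{"dx": 2.8,"dy": -0.3,"dz": 0.3,"rx": 0,"ry": 0,"rz": 0},{"dx": 3.2,"dy": -0.3,"dz": 0.3,"rx": 0,"ry": 0,"rz": 0},{"dx": 3.6,"dy": -0.3,"dz": 0.3,"rx": 0,"ry": 0,"rz": 0},{"dx": 4.0,"dy": -0.3,"dz": 0.3,"rx": 0,"ry": 0,"rz": 0},{"dx": 4.4,"dy": -0.3,"dz": 0.3,"rx": 0,"ry": 0,"rz": 0},{"dx": 4.8,"dy": -0.3,"dz": 0.3,"rx": 0,"ry": 0,"rz": 0}]'

```text
time: 13.18
tool_pos: [676.4, 88.3, 146.2]
ee_rot: [-2.349, -2.086, 0.001]
ft_force: [-0.3, -3.9, 3.1]
grip_width: 0.1
gripper_force: 1.8
```

```bash
python3 -c "
from h import *
go([55,120,145],np.pi/2)"
```

```text
t 13.18 hold [ 54.5  76.8 146.2] f [ 0.2 -3.9  3.1] d [4.32 0.04 0.12] turn [-0.  0. -0.]
```

>>> apply_moves --series '[{"dx": 0.4,"dy": 0,"dz": 0.1,"rx": 0,"ry": 0,"rz": 0},{"dx": 0.8,"dy": 0,"dz": 0.1,"rx": 0,"ry": 0,"rz": 0},{"dx": 1.2,"dy": 0,"dz": 0.1,"rx": 0,"ry": 0,"rz": 0},{"dx": 1.6,"dy": 0,"dz": 0.1,"rx": 0,"ry": 0,"rz": 0},{"dx": 2.0,"dy": 0,"dz": 0.1,"rx": 0,"ry": 0,"rz": 0},{"dx": 2.4,"dy": 0,"dz": 0.1,"rx": 0,"ry": 0,"rz": 0},{"dx": 2.8,"dy": 0,"dz": 0.1,"rx": 0,"ry": 0,"rz": 0},{"dx": 3.2,"dy": 0,"dz": 0.1,"rx": 0,"ry": 0,"rz": 0},{"dx": 3.6,"dy": 0,"dz": 0.1,"rx": 0,"ry": 0,"rz": 0},{"dx": 4.0,"dy": 0,"dz": 0.1,"rx": 0,"ry": 0,"rz": 0},{"dx": 4.4,"dy": 0,"dz": 0.1,"rx": 0,"ry": 0,"rz": 0},{"dx": 4.8,"dy": 0,"dz": 0.1,"rx": 0,"ry": 0,"rz": 0}]'

```text
time: 14.68
tool_pos: [682.3, 136.2, 145.3]
ee_rot: [-2.349, -2.086, 0.0]
ft_force: [0.3, -0.9, -0.4]
grip_width: 0.1
gripper_force: 0.0
```

```bash
python3 - <<'E'
from h import *
go([55,120,145],np.pi/2)
p=r.get_image('side'); cv2.imwrite('pics/push2.png',cv2.resize(p['pixels'][130:310,130:350,::-1],None,fx=3,fy=3))
E
```

```text
t 14.68 hold [ 54.7 125.  145.3] f [ 0.4 -0.8 -0.4] d [-0.5   0.03  0.03] turn [-0.  0. -0.]
```

View pics/push2.png

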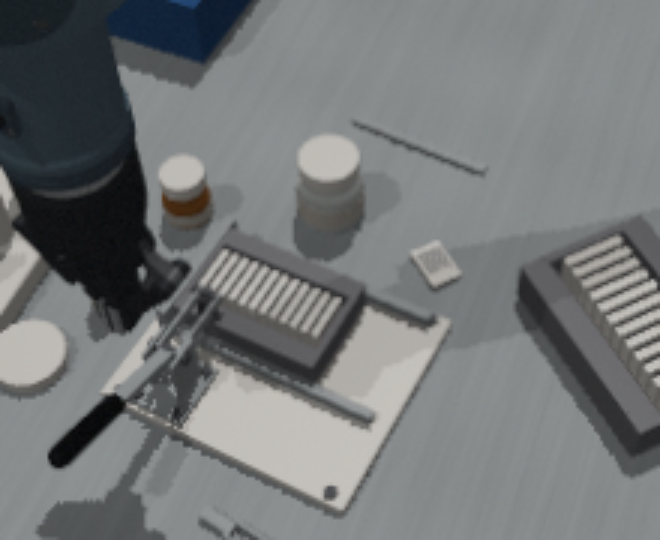

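The handle has snapped over: the grip lies outward at (85,430) and the bar is down on the rack at (205,300). I'll retract straight up, then verify.

>>> apply_moves --series '[{"dx": 0,"dy": 0,"dz": -5,"rx": 0,"ry": 0,"rz": 0},{"dx": 0,"dy": 0,"dz": -10,"rx": 0,"ry": 0,"rz": 0},{"dx": 0,"dy": -5,"dz": -12,"rx": 0,"ry": 0,"rz": 0},{"dx": 0,"dy": -10,"dz": -12,"rx": 0,"ry": 0,"rz": 0},{"dx": 0,"dy": -15,"dz": -12,"rx": 0,"ry": 0,"rz": 0},{"dx": 0,"dy": -20,"dz": -12,"rx": 0,"ry": 0,"rz": 0},{"dx": 0,"dy": -20,"dz": -12,"rx": 0,"ry": 0,"rz": 0}]'

```text
time: 15.6
tool_pos: [480.3, 160.1, 265.4]
ee_rot: [2.345, 2.09, -0.003]
ft_force: [1.3, -0.6, 0.6]
grip_width: -0.2
gripper_force: 0.0
```

```bash
python3 - <<'E'
from h import *
print(r.observe()["time"])
for n in("top","side"):
    p=r.get_image(n); W=world(p); L=H.inv().apply((W-O).reshape(-1,3)).reshape(W.shape)
    m=(L[...,2]>36)&(L[...,2]<48)&(abs(L[...,1])<42)&(L[...,0]>-100)&(L[...,0]<110)
    print(n,np.nanpercentile(L[m][:,0],[0,1,3]).round(1))
    t=(L[...,2]>70)&(L[...,2]<130)&(abs(L[...,0]-55)<20)&(L[...,1]>180)&(L[...,1]<240);print("grip",np.nanmean(L[t],0))
    q=L[t];print("angle above level",np.arctan2(q[:,2].mean()-8-55,q[:,1].mean()-90))
    for q in("handle_tip","foot","rack"): print(q,[(tohold(d["point"]).round(),round(d["score"],2)) for d in r.spot_point(q,p)][:2])
E
```

```text
15.6
top [-44.8 -43.7 -41.8]
grip [ 55.87689023 199.12213397  98.56622301]
angle above level 0.3150732023529378
handle_tip [(array([ 58., 220., 100.]), 0.83)]
foot [(array([56., 29., 43.]), 0.7)]
rack [(array([-287.,  255.,   -0.]), 0.7), (array([24., -6., 13.]), 0.63)]
side [-45.3 -44.4 -41.9]
grip [ 53.40809046 202.21884634  98.23946102]
angle above level 0.3042730838262391
handle_tip [(array([ 57., 223., 101.]), 0.94)]
foot [(array([61., 34., 39.]), 0.69)]
rack [(array([-252., -111.,    2.]), 0.7)]
```

The handle is 0.31 above level, which is locked. The rack's front is still at −45 and the foot is at z≈40.

```bash
python3 -c "
from rig import r
print(r.finish_job())"
```

```text
the job is handed in; nothing more can be done
None
```

The rack is home against the back stop and the clamp is snapped into lock with its foot down on the rack. The job was handed in at about 16 s of the 48 s allowed; the hand-in gave no verdict.

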